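Level the sprung delivery tray with its jacking foot

TASK

Oil the thread of the delivery tray's adjusting foot with a short press of the oil can's nozzle cap and let the cap spring back up. Only then turn the foot's wing knob until, with the spirit level pressed down on the tray so that the tray bears on its foot, the bubble sits between the two marks of its vial; finish while still pressing the level down like that, and do not let go. Leave the level lying on the tray and do not move the tape roll, the carton or the screwdriver.

Things in the scene. Friction and masses are not known exactly. Their poses are not given: they have to be found in the camera images.
- nozzle_top (a point): Centre of the top of the oil can's white round nozzle cap (26 mm diameter, 18 mm tall), 135 mm above the table. The bare metal can (46 mm diameter) stands fixed in a round holder beside the tray's foot, a thin spout pointing at the foot's thread. The cap goes straight down 6 mm against a spring (1 N to start, 5 N at the bottom) and returns by itself.
- nozzle (a joint): how far the nozzle cap is pressed down, in m: 0 up, 0.006 fully down; 0.0045 or more gives oil.
- foot_grip (a point): Centre of the black wing grip of the tray's foot: an upright bar 56 mm long, 14 mm thick, 28 mm tall on a vertical spindle, centre 131 mm above the table, 20 mm or so free below it. x runs along the 56 mm and turns with it; z is up. It does not rise or fall; turns stiffly (0.12 N m) and stays. Clockwise from above raises the tray's foot end, counter-clockwise lowers it.
- foot_end (a point): One end of the wing grip, 28 mm from foot_grip along its x: shows how the foot is turned. With the tray pressed on its foot, each radian of turn moves the bubble 8 mm: clockwise towards the foot end, counter-clockwise away from it. The foot starts 0.8 to 2.2 rad from where the tray is level, and can turn 2.6 rad to either side of there.
- tray: Dark tray, 220 by 255 mm, its top 90 mm above the table, hinged along one 220 mm edge (fence 62 mm tall); a fork at the other edge lies round the foot's spindle. Origin on the hinge line; -y points to the foot, 270 mm away. Unpressed, a spring holds the foot end up (0.03 rad) off the brass collar; 2 to 4 N on the level's bare top brings it down on it; about 10 N makes it bear firmly.
- foot_collar: brass collar (38 mm diameter, 10 mm tall) on the foot's spindle under the tray's fork; origin at the centre of its underside. It goes up and down as the foot is turned and carries the tray when the tray is pressed down.
- level: aluminium spirit level, a bar 150 mm long, 40 mm wide and 30 mm tall, lying loose on the tray, about 0.4 kg; origin at the centre of its underside. Its x axis runs along its length from the end with the vial to the bare end, which lies nearest the foot; z is up.
- level_land (a point): middle of the bare flat top of the level's foot-side half (free area 70 by 40 mm), where it is pressed down; on the level's top face, 38 mm from its centre along x.
- vial (a point): centre of the level's vial, a yellow-green tube 64 mm long along the level's x axis on top of its other half, 35 mm from the level's centre, its top 9 mm above the level's top. Two black rings 24 mm apart, 12 mm either side of this point, are its marks. x axis along the level, towards the foot end.
- bubble_mid (a point): Centre of the white bubble (14 mm long, 10 mm wide) in the vial. It runs to the higher end: 4.8 mm per 0.01 rad of tilt, at most 22 mm either way, settling in about 1.5 s. Between the marks it is within 5 mm of the vial's centre. Bubble towards the foot (+x of the level): foot end too high.
- tape_roll: roll of brown tape lying flat, 100 mm diameter, 24 mm tall; a bystander. Origin at the centre of its underside.
- carton: small closed cardboard carton, 100 by 75 by 50 mm; a bystander. Origin at the centre of its underside.
- screwdriver: screwdriver lying on the table beyond the tray; a bystander.

How it is judged:
On the way, in this order (a step that is already met when the one before it is completed fails the run):
1. the nozzle cap is pressed down while the foot is still unturned (value of joint nozzle above 0.0045 m and distance of foot_end from where it was at the start of the episode below 0.004 m), for 0.05 s.
2. the nozzle cap has sprung back up, the foot still unturned (value of joint nozzle below 0.001 m and distance of foot_end from where it was at the start of the episode below 0.004 m), for 0.05 s.
3. the foot has been turned (distance of foot_end from where it was at the start of the episode above 0.006 m), for 0.1 s.
At the end, for the whole second after the job is handed in: Fingers press the level with over 3 N; it lies flat (0.02 rad) on the tray, along the hinge-to-foot direction (0.35 rad); the tray bears on the foot's collar with over 0.5 N; the bubble is within 5 mm of the vial's centre; the nozzle cap is up. Held through the last second (x of bubble_mid in the frame of vial between -0.005 and 0.005 m and contact force between the fingers and level above 3 N and contact force between tray and foot_collar above 0.5 N and contact force between level and tray above 3 N and angle between the z axis of level and the z axis of tray, either way round below 0.02 rad and angle between the x axis of level and the y axis of tray, either way round below 0.35 rad and value of joint nozzle below 0.001 m and linear speed of level below 0.02 m/s); the arm keeps its last pose, push and grip.
It fails at once if a bystander (tape roll, carton, screwdriver) is moved more than 30 mm (distance of any of tape_roll, carton, screwdriver from where it was at the start of the episode above 0.03 m).
It fails at once if the level is lifted or knocked off the tray (z of level in the frame of tray above 0.03 m or z of level in the frame of tray below -0.01 m).
It also fails if it takes over 72 s, if anything falls off the work surface, if the arm or the gripper's body presses on something with over 40 N, if the wrist force passes 120 N, or if a joint passes its speed limit or range.

ROBOT

A 6-joint arm with a two-finger parallel gripper is mounted at the origin on the work surface. World frame = base frame: x ahead of the robot, y to its left, z up, the work surface at z = 0. Lengths are in m, angles in rad, forces in N, time in s.
With the tool pointing down it reaches from about 0.225 to 0.875 m from the base axis. Payload 3.4 kg.
Tool frame: the origin (TCP) lies on the centre line of the jaws, within the pads' length; the fingertips stand robot.tcp_to_tips ahead of it and the grasp point (between the pads) lies 5 mm behind it (robot.tcp_to_tips is the distance from the TCP to the fingertips, in m); x points along the fingers, y is the direction in which the jaws open and shut, and the axes are right-handed (so a half turn about x gives the same grasp; the last joint's range is limited). The gripper opens to 85 mm and grips with 20 to 120 N. Pads are 22 mm wide; open, the fingers measure 114 mm over their backs; the gripper's body (76 mm by 85 mm) begins 54 mm behind the grasp point. The pads swing forward as they close: fully open they stand 13 mm farther back than shut.
Start: joints at [-1.422, 0.276, 1.505, -0, 1.361, -0.121], TCP at [0.153, -0.554, 0.245] pointing down, gripper open.
Joint ranges: [-2.89, 2.89], [-0.75, 2.08], [0.22, 2.7], [-1.18, 4.32], [0.11, 2.71], [-2.7, 2.7]. Speed limits (rad/s): [2.57, 2.57, 3.14, 3.14, 3.14, 3.14].

INTERFACE

Orientations are given as a rotation vector (axis times angle).
In Python, from workcell import robot gives the robot as it stands. The module is installed in compiled form; this text tells all that it offers.
- The arm moves only by the tool apply_moves, never from a script. Its argument "commands" is a list of rows, each a list of 5 numbers: the gripper's target within -1 to 1 (fully open at 1, half-way at 0, shut at -1), then the shift along the tool's x, y, z in m, then the turn about the tool's x in rad. A call has 1 to 20 rows; each row shifts and turns the commanded pose from where the row before left it, along the tool's axes as they then stand; what a row does not reach is not made up. A row lasts 1/10 s, in which the tool goes at most 50 mm and 8.59 degrees, less where a joint would pass 70% of its speed; a pose out of reach is approached as far as the arm can. A call is refused whole if a number of a shift passes 0.05 or a number of a turn 0.15, either way. A call with a gripper value outside its range is refused whole. The fingers move at their own pace and stop on an object; "newtons" is the grip in N (left out, the last holds). Time passes only in rows, so rows that do not move let the fingers close. It gives the time, the measured TCP pose, the force and the opening at its end, in the units of the state.
- robot.observe(): the state, without advancing time (a new reading comes with each control period).
- robot.camera(name): name is "scene" or "top" or "wrist"; returns a dict with "pixels" (400x640x3 uint8, blue, green, red), "range_z" (400x640 float32, m along the optical axis (not along the pixel's ray), 0 where there is no reading), "fx", "fy", "cx", "cy" (pixels), "camera_from_world" (4x4, takes a point from world to camera coordinates); the wrist camera has in their place "tool_from_camera" (4x4, takes a point from camera to tool coordinates, whose origin is the TCP and whose axes are the tool frame's). Camera axes: x right, y down, z forward; pixel columns grow to the right and rows downward; lengths in m; the calibration is good to about 2 mm. A picture is of the moment at which its call begins: read the wrist's pose just before it.
- robot.hand_in(): hands the job in, once; it reports no verdict.
The state is a dict: "clock": time; "joints": joint angles; "joint_velocities": joint speeds; "joint_torque": joint torques, N m; "ee_pos": TCP position; "ee_rot": TCP orientation; "contact_force": force on the tool from outside, world axes, zero at the start; "wrist_torque": the same for the moment, N m; "gripper_width": opening from 0.0 (shut) to 1.0 (fully open).
Only numpy, scipy, OpenCV 4.12 (cv2) and the standard library are available. Lean on these libraries where they do the work, as an engineer would, in place of code of your own. Each camera call takes 0.05 s, during which the arm holds its last target.

## Working session

There is one attempt and no reset: what is moved stays moved. The work goes in short steps, Python scripts to look and compute and a tool call to move; the robot and the scene stay as the last step left them, time stands still between calls to the robot, and variables do not carry over. Pictures are saved under pics/ and viewed, and the job is handed in when it is done.

Besides the shell and the picture viewer there is one more tool, called as a command line: name --pt "numbers of a row" for each row, then --argument value for the rest. apply_moves: Moves the arm, as the interface text tells. Its arguments: {"type":"object","properties":{"commands":{"type":"array"},"newtons":{"type":"number"}},"required":["commands"]}

```bash
mkdir -p pics
python3 - <<'E'
from workcell import robot
import cv2,numpy as np,pickle
s=robot.observe();print(s, robot.tcp_to_tips)
for n in ("scene","top","wrist"):
    c=robot.camera(n);cv2.imwrite(f"pics/{n}0.png",c["pixels"]);pickle.dump((s,c),open(f"{n}0.pkl","wb"))
    print(n,c["fx"],c["cx"],c["cy"],c.get("camera_from_world",c.get("tool_from_camera")))
E
```

```text
{'clock': 0.0, 'joints': array([-1.42199259e+00,  2.76582052e-01,  1.50615117e+00, -8.06649848e-06,
        1.36065624e+00, -1.20999609e-01]), 'joint_velocities': array([-0.00028712, -0.00070515,  0.00136825, -0.00015813, -0.00091808,
        0.00131015]), 'joint_torque': array([-5.34507744e-04, -4.16777372e+01, -2.45803517e+01, -2.97822526e-04,
        1.12291003e-02,  1.22133036e-05]), 'ee_pos': array([ 0.15317947, -0.5537038 ,  0.24443986]), 'ee_rot': array([ 2.07793639,  0.28392016, -2.07800531]), 'contact_force': array([-0.53834512, -0.8254513 , -0.99481034]), 'wrist_torque': array([-0.02279279,  0.06549541,  0.01379111]), 'gripper_width': 1.0027112514834435} 0.014
scene 443.1806897248561 314.41559558969357 198.76106862979927 [[ 0.20862759  0.97782774  0.01809555 -0.09883814]
 [ 0.61531491 -0.11685584 -0.77957185 -0.2844349 ]
 [-0.76017241  0.17377466 -0.62605134  1.67789127]
 [ 0.          0.          0.          1.        ]]
top 419.7825742917065 310.3847535515205 194.7422062956431 [[-1.65001321e-03 -9.99869292e-01  1.60834005e-02 -2.02820555e-02]
 [-9.96478012e-01  2.95583885e-04 -8.38539483e-02  6.11551099e-01]
 [ 8.38382340e-02 -1.61651151e-02 -9.96348252e-01  1.21142647e+00]
 [ 0.00000000e+00  0.00000000e+00  0.00000000e+00  1.00000000e+00]]
wrist 309.2526467895077 324.79296495112754 195.31923838860376 [[-3.20188866e-04 -2.91411563e-01  9.56597720e-01 -1.28283715e-01]
 [ 9.99999934e-01 -2.60189413e-04  2.55453924e-04 -5.07133830e-04]
 [ 1.74454372e-04  9.56597738e-01  2.91411627e-01 -7.46998935e-02]
 [ 0.00000000e+00  0.00000000e+00  0.00000000e+00  1.00000000e+00]]
```

View pics/scene0.png

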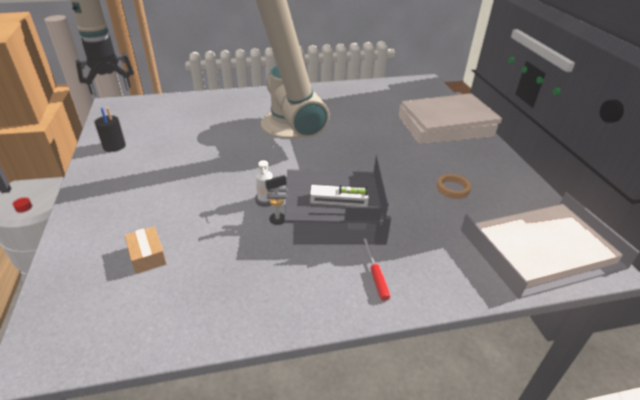

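View pics/top0.png

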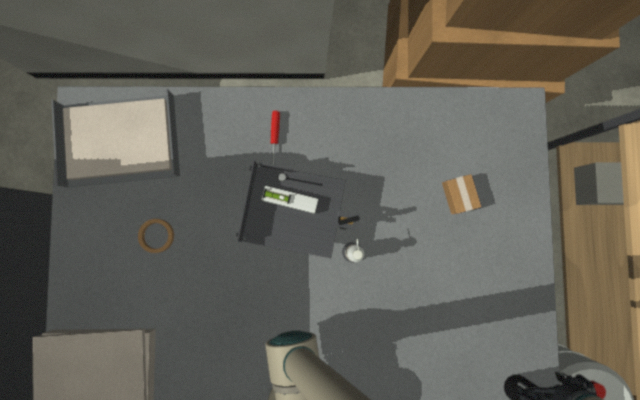

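View pics/wrist0.png

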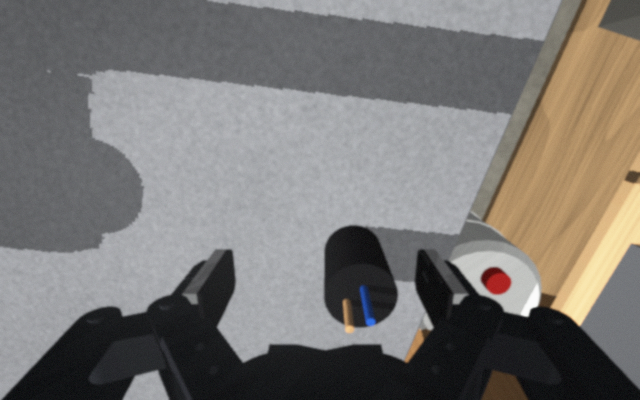

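Run:
```python
import cv2
a=cv2.imread("pics/top0.png")[140:280,220:420];cv2.imwrite("pics/topz.png",cv2.resize(a,None,fx=4,fy=4,interpolation=cv2.INTER_CUBIC))
a=cv2.imread("pics/scene0.png")[145:255,240:400];cv2.imwrite("pics/scenez.png",cv2.resize(a,None,fx=5,fy=5,interpolation=cv2.INTER_CUBIC))
```

```text
(no output)
```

View pics/topz.png

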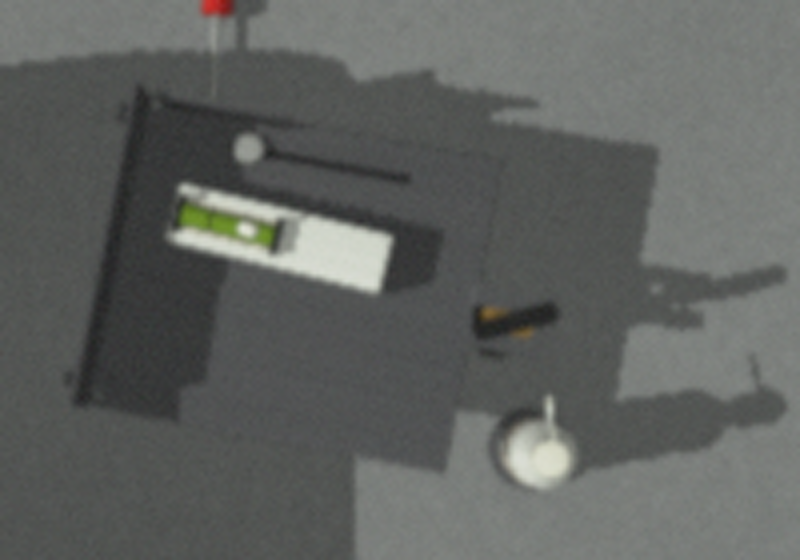

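View pics/scenez.png

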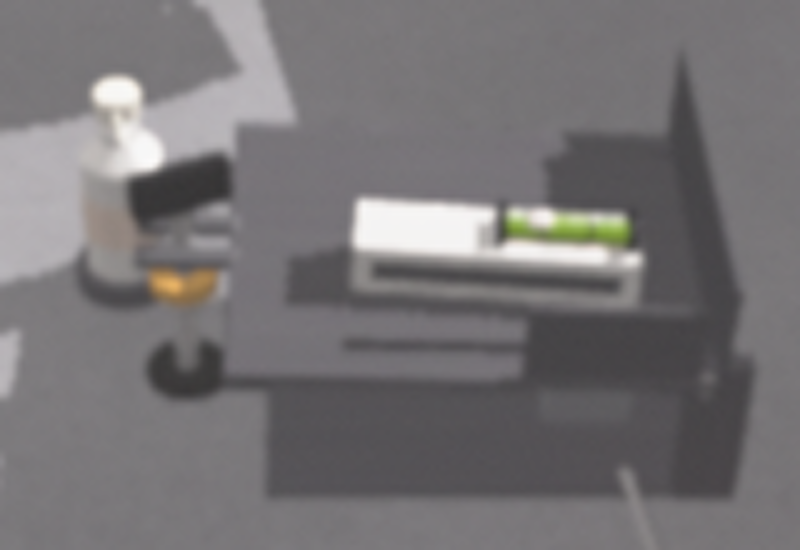

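```bash
cat > h.py <<'E'
import numpy as np,cv2
from scipy.spatial.transform import Rotation as R
def ray(c,uv,z,s=None):
    d=np.array([(uv[0]-c["cx"])/c["fx"],(uv[1]-c["cy"])/c["fy"],1.])
    if s is None:
        M=np.linalg.inv(c["camera_from_world"])
    else:
        T=np.eye(4);T[:3,:3]=R.from_rotvec(s["ee_rot"]).as_matrix();T[:3,3]=s["ee_pos"];M=T@c["tool_from_camera"]
    o=M[:3,3];d=M[:3,:3]@d
    return o+d*(z-o[2])/d[2]
def proj(c,P,s=None):
    P=np.atleast_2d(P)
    if s is None: M=c["camera_from_world"]
    else:
        T=np.eye(4);T[:3,:3]=R.from_rotvec(s["ee_rot"]).as_matrix();T[:3,3]=s["ee_pos"];M=np.linalg.inv(T@c["tool_from_camera"])
    q=P@M[:3,:3].T+M[:3,3]
    return np.c_[c["fx"]*q[:,0]/q[:,2]+c["cx"],c["fy"]*q[:,1]/q[:,2]+c["cy"]]
E
python3 - <<'E'
from h import *
import pickle
s,c=pickle.load(open("top0.pkl","rb"))
z=lambda u,v:((u+.5)/4-.5+220,(v+.5)/4-.5+140)
for n,u,v,h in [("cap",551,458,.135),("grip",516,321,.145),("gripE1",478,328,.145),("gripE2",557,311,.145),("lv1",182,187,.125),("lv2",392,236,.125),("lv3",381,293,.125),("lv4",168,240,.125),("bubble",247,230,.132),("fence1",142,92,.152),("fence2",82,404,.152)]:
    print(n,ray(c,z(u,v),h).round(4))
s,c=pickle.load(open("scene0.pkl","rb"))
z=lambda u,v:((u+.5)/5-.5+240,(v+.5)/5-.5+145)
for n,u,v,h in [("cap",116,87,.135),("gripTop",179,170,.145),("lv2",358,200,.125),("lv3",352,252,.125)]:
    print(n,ray(c,z(u,v),h).round(4))
s,c=pickle.load(open("wrist0.pkl","rb"))
print(R.from_rotvec(s["ee_rot"]).as_matrix().round(3))
E
```

```text
cap [ 0.4438 -0.1438  0.135 ]
grip [ 0.5346 -0.1203  0.145 ]
gripE1 [ 0.53  -0.095  0.145]
gripE2 [ 0.5412 -0.1476  0.145 ]
lv1 [0.626  0.1034 0.125 ]
lv2 [ 0.5926 -0.0389  0.125 ]
lv3 [ 0.554  -0.0313  0.125 ]
lv4 [0.59   0.1126 0.125 ]
bubble [0.5962 0.0589 0.132 ]
fence1 [0.6866 0.1279 0.152 ]
fence2 [0.4806 0.1651 0.152 ]
cap [ 0.4399 -0.1423  0.135 ]
gripTop [ 0.5375 -0.1205  0.145 ]
lv2 [ 0.5543 -0.0282  0.125 ]
lv3 [ 0.5973 -0.0403  0.125 ]
[[-0.     0.267 -0.964]
 [ 0.002 -0.964 -0.267]
 [-1.    -0.002 -0.   ]]
```

apply_moves --pt "-1 0 0 0 -0.14" --pt "-1 0 0 0 -0.14" --pt "-1 0 0 0 -0.14" --pt "-1 0 0 0 -0.14" --pt "-1 0 0 0 -0.14" --pt "-1 0 0 0 -0.14" --pt "-1 0 0 0 -0.14" --pt "-1 0 0 0 -0.14"

```text
clock: 0.95
ee_pos: [0.1532, -0.554, 0.2449]
ee_rot: [1.338, 1.122, -1.337]
contact_force: [0.4, 0.6, -0.5]
gripper_width: -0.003
```

apply_moves --pt "-1 0 0.0176 -0.038 0" --pt "-1 0 0.0176 -0.038 0" --pt "-1 0 0.0176 -0.038 0" --pt "-1 0 0.0176 -0.038 0" --pt "-1 0 0.0176 -0.038 0" --pt "-1 0 0.0176 -0.038 0" --pt "-1 0 0.0176 -0.038 0" --pt "-1 0 0.0176 -0.038 0" --pt "-1 0 0.0176 -0.038 0" --pt "-1 0 0.0176 -0.038 0" --pt "-1 0 0.0176 -0.038 0" --pt "-1 0 0.0176 -0.038 0" --pt "-1 0 0 0 0" --pt "-1 0 0 0 0"

```text
clock: 2.35
ee_pos: [0.4431, -0.143, 0.245]
ee_rot: [1.338, 1.12, -1.34]
contact_force: [0.6, 0.5, 0.9]
gripper_width: -0.001
```

```bash
cat > snap.py <<'E'
from workcell import robot
import cv2,pickle,sys
from h import *
def snap(n,tag):
    s=robot.observe();c=robot.camera(n);cv2.imwrite(f"pics/{n}{tag}.png",c["pixels"]);pickle.dump((s,c),open(f"{n}{tag}.pkl","wb"));return s,c
if __name__=="__main__":
    s,c=snap(sys.argv[1],sys.argv[2]);M=R.from_rotvec(s["ee_rot"]).as_matrix()
    print(s["clock"],s["ee_pos"].round(4),s["contact_force"].round(2),"q",s["joints"].round(3),"y",M[:2,1].round(3),"z",M[:2,2].round(3),s["gripper_width"])
E
python3 snap.py wrist 1
```

```text
2.35 [ 0.4431 -0.143   0.245 ] [0.62 0.45 0.94] q [-4.610e-01  1.110e-01  1.722e+00 -1.000e-03  1.310e+00 -2.830e-01] y [ 0.984 -0.177] z [-0.177 -0.984] -0.001177093107780672
```

View pics/wrist1.png

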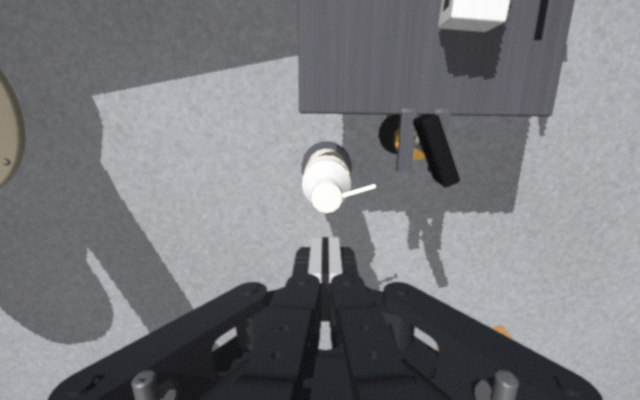

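Run:
```python
from h import *
import pickle
s,c=pickle.load(open("wrist1.pkl","rb"))
print("cap",ray(c,(326,196),.135,s))
for p in [(428,116),(450,183),(438,150)]: print("grip",ray(c,p,.145,s))
print("lev edge mid",ray(c,(473,25),.12,s))
```

```text
cap [ 0.44436452 -0.14162012  0.135     ]
grip [ 0.52726302 -0.09256289  0.145     ]
grip [ 0.53972853 -0.14512995  0.145     ]
grip [ 0.53254561 -0.11825423  0.145     ]
lev edge mid [ 0.57271167 -0.03622299  0.12      ]
```

apply_moves --pt "-1 0.03 0 0 0" --pt "-1 0.03 0 0 0" --pt "-1 0.025 0 0 0" --pt "-1 0.005 0 0 0" --pt "-1 0.002 0 0 0" --pt "-1 0.002 0 0 0" --pt "-1 0 0 0 0"

```text
clock: 3.1
ee_pos: [0.4437, -0.1444, 0.1523]
ee_rot: [1.342, 1.116, -1.341]
contact_force: [-0.2, -0.0, -0.0]
gripper_width: 0.001
```

apply_moves --pt "-1 0.002 0 0 0" --pt "-1 0.002 0 0 0" --pt "-1 0.001 0 0 0" --pt "-1 0 0 0 0"

```text
clock: 3.5
ee_pos: [0.4437, -0.144, 0.1467]
ee_rot: [1.341, 1.117, -1.34]
contact_force: [-0.5, -0.8, 1.7]
gripper_width: 0.001
```

apply_moves --pt "-1 0.002 0 0 0" --pt "-1 0.002 0 0 0" --pt "-1 0.0015 0 0 0" --pt "-1 0 0 0 0"

```text
clock: 3.9
ee_pos: [0.4437, -0.1441, 0.1427]
ee_rot: [1.341, 1.116, -1.34]
contact_force: [-1.5, 0.6, 16.1]
gripper_width: -0.001
```

apply_moves --pt "-1 0 0 0 0" --pt "-1 -0.02 0 0 0" --pt "-1 -0.02 0 0 0" --pt "-1 0 0 0 0" --pt "-1 0 0.0184 -0.0278 0" --pt "-1 0 0.0184 -0.0278 0" --pt "-1 0 0.0184 -0.0278 0" --pt "-1 0 0.0184 -0.0278 0" --pt "-1 0 0.0184 -0.0278 0" --pt "-1 0 0.0184 -0.0278 0" --pt "-1 0 0 0 0" --pt "-1 0 0 0 0"

```text
clock: 5.1
ee_pos: [0.5808, 0.0011, 0.1789]
ee_rot: [1.338, 1.121, -1.343]
contact_force: [-1.0, -0.9, -0.2]
gripper_width: -0.001
```

```bash
python3 snap.py wrist 2
```

```text
5.1 [0.5808 0.0011 0.1789] [-0.96 -0.92 -0.2 ] q [-0.118  0.33   1.596 -0.     1.219  0.062] y [ 0.984 -0.178] z [-0.178 -0.984] -0.0014063225728732367
```

View pics/wrist2.png

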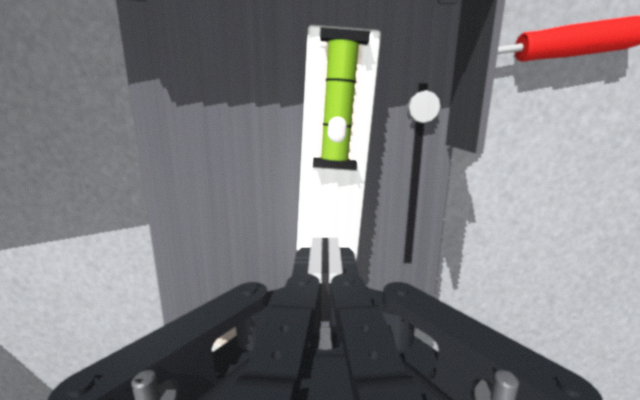

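apply_moves --pt "-1 0.02 0 0 0" --pt "-1 0.014 0 0 0" --pt "-1 0.004 0 0 0" --pt "-1 0.003 0 0 0" --pt "-1 0.002 0 0 0" --pt "-1 0.002 0 0 0" --pt "-1 0 0 0 0"

```text
clock: 5.85
ee_pos: [0.5819, 0.0, 0.1363]
ee_rot: [1.341, 1.117, -1.341]
contact_force: [-0.4, -1.5, 1.9]
gripper_width: -0.0
```

apply_moves --pt "-1 0.002 0 0 0" --pt "-1 0.002 0 0 0" --pt "-1 0 0 0 0"

```text
clock: 6.15
ee_pos: [0.5822, 0.0002, 0.132]
ee_rot: [1.341, 1.117, -1.341]
contact_force: [-1.1, -2.1, 3.8]
gripper_width: 0.002
```

apply_moves --pt "-1 0.002 0 0 0" --pt "-1 0.001 0 0 0" --pt "-1 0 0 0 0"

```text
clock: 6.45
ee_pos: [0.5822, 0.0001, 0.1296]
ee_rot: [1.341, 1.117, -1.34]
contact_force: [-0.5, -3.4, 8.4]
gripper_width: 0.0
```

apply_moves --pt "-1 0.001 0 0 0" --pt "-1 0 0 0 0"

```text
clock: 6.65
ee_pos: [0.5822, 0.0001, 0.1295]
ee_rot: [1.341, 1.116, -1.34]
contact_force: [-3.0, -3.3, 11.9]
gripper_width: 0.003
```

Bearing firmly at ~12 N. Let the bubble settle.

apply_moves --pt "-1 0 0 0 0" --pt "-1 0 0 0 0" --pt "-1 0 0 0 0" --pt "-1 0 0 0 0" --pt "-1 0 0 0 0" --pt "-1 0 0 0 0" --pt "-1 0 0 0 0" --pt "-1 0 0 0 0" --pt "-1 0 0 0 0" --pt "-1 0 0 0 0" --pt "-1 0 0 0 0" --pt "-1 0 0 0 0" --pt "-1 0 0 0 0" --pt "-1 0 0 0 0" --pt "-1 0 0 0 0" --pt "-1 0 0 0 0" --pt "-1 0 0 0 0" --pt "-1 0 0 0 0"

```text
clock: 8.45
ee_pos: [0.5822, 0.0001, 0.1295]
ee_rot: [1.341, 1.116, -1.34]
contact_force: [-3.4, -2.1, 11.9]
gripper_width: 0.0
```

```bash
python3 snap.py wrist 3
```

```text
8.45 [5.822e-01 1.000e-04 1.295e-01] [-3.39 -2.12 11.86] q [-1.190e-01  3.710e-01  1.666e+00 -1.000e-03  1.102e+00  6.200e-02] y [ 0.984 -0.18 ] z [-0.18  -0.984] 0.0004785683615750128
```

View pics/wrist3.png

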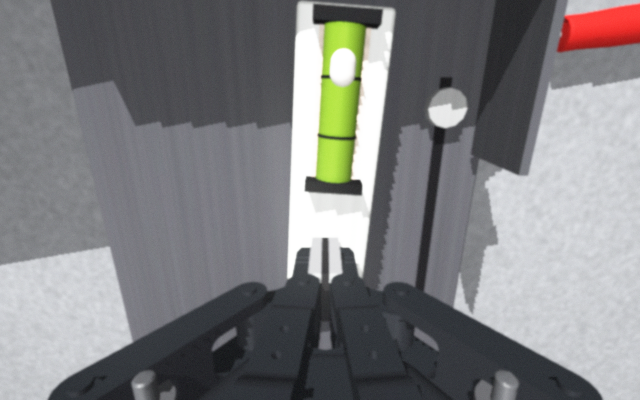

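```bash
cat > bub.py <<'E'
import pickle,sys
from h import *
s,c=pickle.load(open(sys.argv[1],"rb"))
h=s["ee_pos"][2]-.014+.004
u,r1,r2,b=[float(x) for x in sys.argv[2:6]]
P=[ray(c,(u,v),z,s) for v,z in ((r1,h+.003),(r2,h+.003),(b,h+.004))]
d=P[1]-P[0];L=np.linalg.norm(d);d/=L
print("ring gap",L,"offset to foot",(P[2]-(P[0]+P[1])/2)@d)
E
python3 bub.py wrist3.pkl 340 76 137 67
python3 - <<'E'
import cv2
im=cv2.imread("pics/wrist3.png")
hsv=cv2.cvtColor(im,cv2.COLOR_BGR2HSV)[:,335:347].mean(1)
for v in range(40,145,2): print(v,hsv[v].round(0))
E
```

```text
ring gap 0.02467368056569543 offset to foot -0.015657436277339353
40 [ 39. 176. 230.]
42 [ 39. 175. 230.]
44 [ 39. 176. 229.]
46 [ 39. 173. 230.]
48 [ 37.  93. 242.]
50 [ 13.  16. 253.]
52 [  3.   0. 255.]
54 [  0.   0. 255.]
56 [  0.   0. 255.]
58 [  0.   0. 255.]
60 [  0.   0. 255.]
62 [  0.   0. 255.]
64 [  0.   0. 255.]
66 [  0.   0. 255.]
68 [  0.   0. 255.]
70 [  0.   0. 255.]
72 [  0.   0. 255.]
74 [  0.   0. 255.]
76 [ 12.   0. 255.]
78 [ 19.   1. 253.]
80 [ 16.   3. 246.]
82 [ 18.   6. 234.]
84 [ 29.  19. 219.]
86 [ 40.  96. 218.]
88 [ 39. 173. 225.]
90 [ 39. 177. 225.]
92 [ 39. 177. 224.]
94 [ 39. 176. 224.]
96 [ 39. 177. 224.]
98 [ 39. 177. 224.]
100 [ 39. 177. 224.]
102 [ 39. 176. 223.]
104 [ 39. 177. 222.]
106 [ 39. 177. 221.]
108 [ 39. 178. 221.]
110 [ 39. 177. 221.]
112 [ 39. 177. 221.]
114 [ 39. 177. 220.]
116 [ 39. 178. 219.]
118 [ 39. 178. 219.]
120 [ 40. 177. 219.]
122 [ 39. 176. 219.]
124 [ 39. 178. 217.]
126 [ 39. 177. 217.]
128 [ 39. 177. 217.]
130 [ 39. 176. 216.]
132 [ 40. 177. 215.]
134 [ 40. 179. 210.]
136 [ 41. 170. 164.]
138 [44. 84. 68.]
140 [ 40. 167. 164.]
142 [ 40. 176. 211.]
144 [ 40. 176. 212.]
```

apply_moves --pt "-1 -0.02 0 0 0" --pt "-1 -0.04 0 0 0" --pt "-0.1 -0.015 -0.0066 0.0316 0" --pt "-0.1 0 -0.0066 0.0316 0" --pt "-0.1 0 -0.0066 0.0316 0" --pt "-0.1 0 -0.0066 0.0316 0" --pt "-0.1 0 0 0 -0.136" --pt "-0.1 0 0 0 -0.136" --pt "-0.1 0 0 0 -0.136" --pt "-0.1 0 0 0 0"

```text
clock: 9.5
ee_pos: [0.5328, -0.1184, 0.202]
ee_rot: [1.042, 1.31, -1.04]
contact_force: [0.1, -0.3, -0.9]
gripper_width: 0.448
```

```bash
python3 snap.py wrist 4
```

```text
9.5 [ 0.5328 -0.1184  0.202 ] [ 0.1  -0.32 -0.89] q [-3.470e-01  2.610e-01  1.637e+00  1.000e-03  1.245e+00 -5.740e-01] y [0.974 0.224] z [ 0.224 -0.974] 0.4482112324833313
```

View pics/wrist4.png

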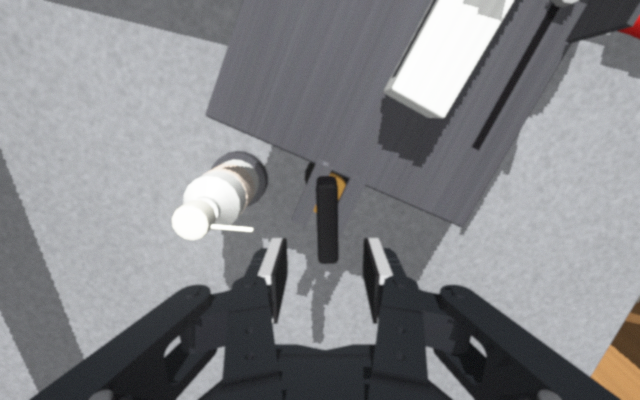

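Run:
```python
from h import *
import pickle
s,c=pickle.load(open("wrist4.pkl","rb"))
for p in [(326,178),(328,262),(252,229)]: print(ray(c,p,.145,s))
```

```text
[ 0.5272309 -0.0893469  0.145    ]
[ 0.54157684 -0.14541663  0.145     ]
[ 0.48815464 -0.13318445  0.145     ]
```

apply_moves --pt "-0.1 0.02 0 0 0" --pt "-0.1 0.02 0 0 0" --pt "-0.1 0.02 0 0 0" --pt "-0.1 0.01 0 0 0" --pt "-0.1 0 0 0 0"

```text
clock: 10.05
ee_pos: [0.532, -0.1184, 0.1312]
ee_rot: [1.041, 1.311, -1.043]
contact_force: [0.2, 0.0, 0.0]
gripper_width: 0.452
```

apply_moves --pt "-0.1 0 0.002 0 0" --pt "-1 0 0 0 0" --pt "-1 0 0 0 0" --pt "-1 0 0 0 0" --pt "-1 0 0 0 0" --newtons 50

```text
clock: 10.55
ee_pos: [0.5346, -0.119, 0.134]
ee_rot: [1.039, 1.307, -1.041]
contact_force: [-3.3, -0.1, 5.4]
gripper_width: 0.156
```

apply_moves --pt "-1 0 0 0 0.1" --pt "-1 0 0 0 0.1" --pt "-1 0 0 0 0.1" --pt "-1 0 0 0 0.1" --pt "-1 0 0 0 0.1" --pt "-1 0 0 0 0.1" --pt "-1 0 0 0 0.1" --pt "-1 0 0 0 0.1" --pt "-1 0 0 0 0.1" --pt "-1 0 0 0 0.1" --pt "-1 0 0 0 0"

```text
clock: 11.65
ee_pos: [0.5365, -0.1196, 0.134]
ee_rot: [1.754, 0.734, -1.748]
contact_force: [0.8, -2.6, 5.6]
gripper_width: 0.152
```

apply_moves --pt "-1 0 0 0 0.1" --pt "-1 0 0 0 0.1" --pt "-1 0 0 0 0.1" --pt "-1 0 0 0 0.1" --pt "-1 0 0 0 0.1" --pt "-1 0 0 0 0.1" --pt "-1 0 0 0 0.1" --pt "-1 0 0 0 0.1" --pt "-1 0 0 0 0.1" --pt "-1 0 0 0 0.03" --pt "-1 0 0 0 0"

```text
clock: 12.75
ee_pos: [0.5371, -0.1214, 0.134]
ee_rot: [-2.162, 0.146, 2.151]
contact_force: [2.3, -7.1, 2.7]
gripper_width: 0.153
```

```bash
python3 snap.py wrist 5
```

```text
12.75 [ 0.5371 -0.1214  0.134 ] [ 2.34 -7.07  2.67] q [-0.346  0.322  1.733 -0.004  1.08   1.356] y [-0.13  -0.992] z [-0.992  0.13 ] 0.15349534421016658
```

View pics/wrist5.png

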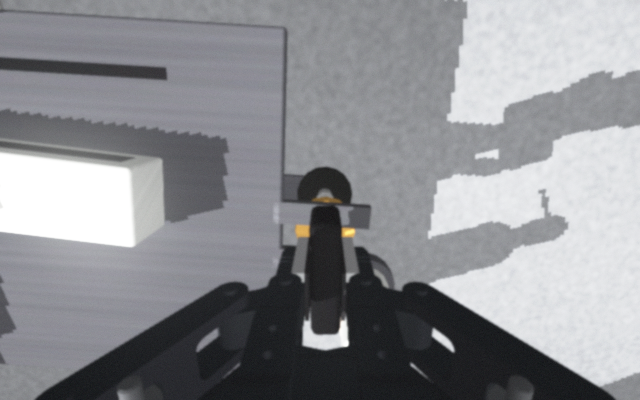

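apply_moves --pt "-0.1 0 0 0 0" --pt "-0.1 0 0 0 0" --pt "-0.1 -0.03 0 0 0" --pt "-0.1 -0.04 0 0 0" --pt "-1 0 0 0 -0.138" --pt "-1 0 0 0 -0.138" --pt "-1 0 0 0 -0.138" --pt "-1 0 0 0 -0.138" --pt "-1 0 0 0 -0.138" --pt "-1 0 0 0 -0.138" --pt "-1 0 0 0 -0.138" --pt "-1 0 0 0 -0.138" --pt "-1 0 0 0 -0.138" --pt "-1 0 0 0 -0.138" --pt "-1 0 0 0 -0.138" --pt "-1 0 0 0 0" --pt "-1 0 0 0 0"

```text
clock: 14.5
ee_pos: [0.5347, -0.1182, 0.2026]
ee_rot: [1.346, 1.116, -1.346]
contact_force: [-0.4, -0.1, -0.6]
gripper_width: 0.002
```

apply_moves --pt "-1 0 0.0056 -0.0319 0" --pt "-1 0 0.0056 -0.0319 0" --pt "-1 0 0.0056 -0.0319 0" --pt "-1 0 0.0056 -0.0319 0" --pt "-1 0.02 0 0 0" --pt "-1 0.02 0 0 0" --pt "-1 0 0 0 0"

```text
clock: 15.2
ee_pos: [0.5783, 0.0035, 0.1601]
ee_rot: [1.342, 1.12, -1.35]
contact_force: [0.5, 0.0, -0.3]
gripper_width: 0.003
```

```bash
python3 snap.py wrist 6
```

```text
15.2 [0.5783 0.0035 0.1601] [ 0.52  0.03 -0.31] q [-0.114  0.343  1.627  0.     1.178  0.071] y [ 0.983 -0.185] z [-0.185 -0.983] 0.003320376585938326
```

View pics/wrist6.png

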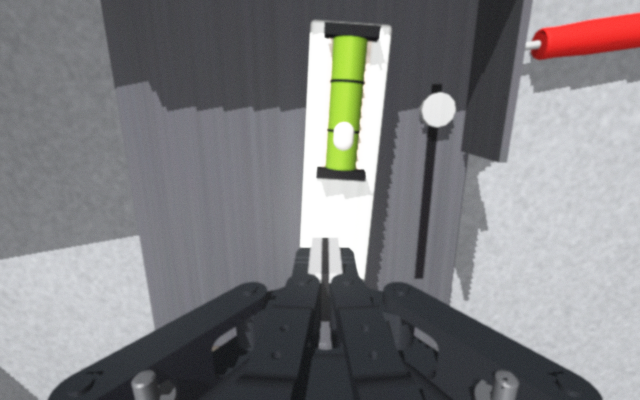

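apply_moves --pt "-1 0.008 0.003 0.002 0" --pt "-1 0.008 0 0 0" --pt "-1 0.004 0 0 0" --pt "-1 0.003 0 0 0" --pt "-1 0.002 0 0 0" --pt "-1 0 0 0 0"

```text
clock: 15.85
ee_pos: [0.5829, -0.0001, 0.1379]
ee_rot: [1.344, 1.116, -1.344]
contact_force: [-1.2, -0.4, 2.2]
gripper_width: 0.002
```

apply_moves --pt "-1 0.002 0 0 0" --pt "-1 0.002 0 0 0" --pt "-1 0.001 0 0 0" --pt "-1 0 0 0 0"

```text
clock: 16.25
ee_pos: [0.5833, -0.0003, 0.1339]
ee_rot: [1.344, 1.114, -1.343]
contact_force: [-2.2, -2.2, 6.4]
gripper_width: -0.003
```

apply_moves --pt "-1 0.002 0 0 0" --pt "-1 0 0 0 0" --pt "-1 0 0 0 0"

```text
clock: 16.55
ee_pos: [0.5833, -0.0003, 0.1338]
ee_rot: [1.344, 1.114, -1.343]
contact_force: [-5.0, -1.5, 16.9]
gripper_width: -0.001
```

apply_moves --pt "-1 0 0 0 0" --pt "-1 0 0 0 0" --pt "-1 0 0 0 0" --pt "-1 0 0 0 0" --pt "-1 0 0 0 0" --pt "-1 0 0 0 0" --pt "-1 0 0 0 0" --pt "-1 0 0 0 0" --pt "-1 0 0 0 0" --pt "-1 0 0 0 0" --pt "-1 0 0 0 0" --pt "-1 0 0 0 0" --pt "-1 0 0 0 0" --pt "-1 0 0 0 0" --pt "-1 0 0 0 0" --pt "-1 0 0 0 0" --pt "-1 0 0 0 0" --pt "-1 0 0 0 0" --pt "-1 0 0 0 0" --pt "-1 0 0 0 0"

```text
clock: 18.55
ee_pos: [0.5833, -0.0003, 0.1338]
ee_rot: [1.344, 1.113, -1.343]
contact_force: [-4.7, -1.8, 16.3]
gripper_width: -0.002
```

```bash
python3 snap.py wrist 7;python3 snap.py top 7
```

```text
18.55 [ 5.833e-01 -3.000e-04  1.338e-01] [-4.67 -1.81 16.3 ] q [-1.190e-01  3.690e-01  1.659e+00 -1.000e-03  1.112e+00  6.600e-02] y [ 0.983 -0.184] z [-0.184 -0.983] -0.0020599842812056104
18.6 [ 5.833e-01 -3.000e-04  1.338e-01] [-4.58 -1.47 16.33] q [-1.190e-01  3.690e-01  1.659e+00 -1.000e-03  1.112e+00  6.600e-02] y [ 0.983 -0.184] z [-0.184 -0.983] -0.0019245451534410794
```

View pics/wrist7.png

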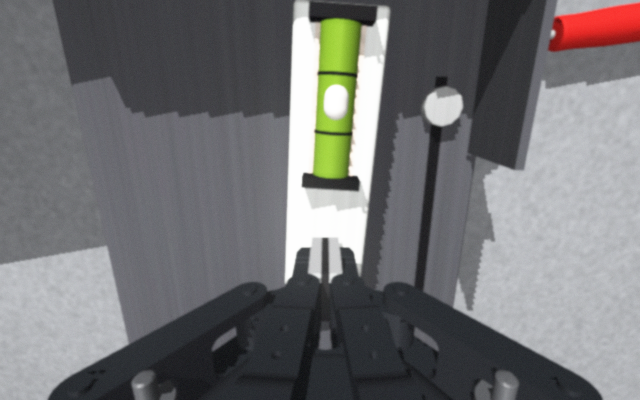

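View pics/top7.png

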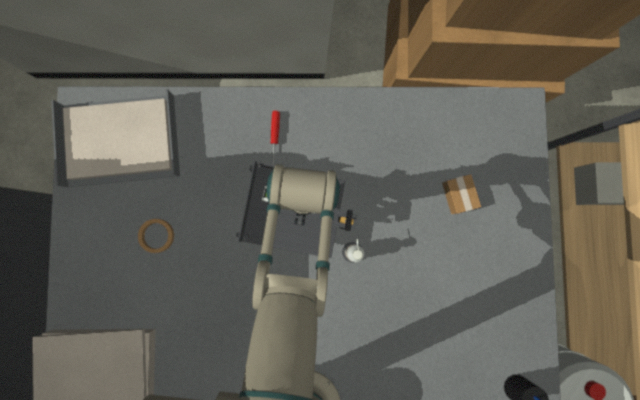

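```bash
python3 bub.py wrist7.pkl 336 73 132 101.5; python3 -c "
from workcell import robot
print(robot.hand_in())"
```

```text
ring gap 0.02368750854546005 offset to foot -0.0007202465717106288
the job is handed in; nothing more can be done
None
```

I oiled the foot's thread, levelled the tray, and handed the job in at about 18.6 s with the arm still pressing the level down. `hand_in` reported no verdict, so the result below rests on my own checks.

- **Oiling:** I pressed the nozzle cap until the force reached about 16 N, which meant it was at its stop, then lifted off. I did not measure its return directly. The arm was well clear of it for the rest of the job.
- **Turning the foot:** Pressing the level at about 12 N showed the bubble about 15.5 mm towards the hinge, so the foot end was too low. I gripped the wing knob and turned it about 1.93 rad clockwise.
- **Final check:** With the level pressed at about 16 N and the bubble settled for 2 s, the bubble was about 0.7 mm from the vial's centre, well inside the 5 mm limit. The level lay flat along the hinge-to-foot direction. By eye, the top view showed the tape roll, carton and screwdriver where they started.

No check failed or disagreed.

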